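Make up two nozzle kits at the inspection bench

TASK

Make up the two nozzle kits in the white plastic trays. The three-pocket tray gets the tall nozzle standing in its round pocket, the hex nut lying flat in its square pocket and the thin cover plate (now on the granite inspection stone) lying flat in its long pocket; the two-pocket tray gets the short nozzle and the sleeve standing upright, one in each pocket, either way. Everything must sit right down in its pocket and be let go, and the spanner and the plug gauge must be left where they lie.

Things in the scene. Friction and masses are not known exactly. Their poses are not given: they have to be found in the camera images.
- tall_nozzle: Tall turned stainless nozzle standing upright on the bench: round body 40 mm in diameter and 42 mm high, then a cone 13 mm high, then a thin stem 13 to 16 mm in diameter; 80 mm high in all, about 0.28 kg. Origin at the centre of its underside, z up along its axis.
- short_nozzle: Short turned stainless nozzle standing upright on the bench: same shape but squat: round body 40 mm in diameter and 24 mm high, a cone 13 mm high, then a thin stem; 50 mm high in all, about 0.18 kg. Origin at the centre of its underside, z up along its axis.
- sleeve: Plain stainless tube, outside diameter 44 mm, bore 30 mm, 30 mm high, standing on end on the bench, about 0.14 kg. Origin at the centre of its underside, z up along its axis.
- hex_nut: Steel hexagon nut lying flat on the bench, 36 mm across flats, 41.6 mm across corners, 18 mm high, with an open bore, about 0.1 kg. Origin at the centre of its underside, z up; its x axis is square to one pair of flats (the others every 60 degrees).
- plate: Flat steel cover plate, 45 (x) by 90 (y) by 2 mm, 0.06 kg, a dark hole near each end, flat on the granite stone, long axis roughly along the stone's y. Too thin to grip while wholly on the stone: press on it with closed fingers (5 to 10 N), slide it until one end overhangs by about 30 mm, then pinch that end's long sides from above. Origin: centre of underside, z up.
- stone: Black granite inspection stone, fixed, 160 mm by 160 mm, 50 mm high, flat polished top. Origin at the centre of its underside, z up, x and y square to its sides; top at z = 50 mm.
- kit3: Three-pocket white plastic kit tray, fixed, 160 mm (x) by 150 mm (y), 20 mm high; its pockets are 6 mm deep with grey floors 14 mm above its underside. Origin at the centre of its underside, z up. Long pocket for the plate: 62 mm (x) by 108 mm (y), centre at x = -36, y = 0 mm. Round pocket: 58 mm in diameter, centre at x = +38, y = +36 mm. Square pocket: 56 mm wide, centre at x = +38, y = -36 mm.
- kit2: Two-pocket white plastic kit tray, fixed, 90 mm (x) by 160 mm (y), 20 mm high, with two equal round pockets 58 mm in diameter, 6 mm deep, grey floors 14 mm above its underside, centres at x = 0, y = +37 and y = -37 mm. Origin at the centre of its underside, z up.
- ring_spanner: Small steel spanner lying on the bench among the trays, not to be disturbed: about 150 mm long (along its x), up to 28 mm wide and 8 mm high, a hexagon ring at its +x end and an open jaw at the other. Origin under the middle of the shank.
- plug_gauge: Double-ended plug gauge lying on the bench among the trays, not to be disturbed: hexagonal aluminium handle 90 mm long, 20 mm thick, with a round steel pin at each end, 148 mm long in all (along its x). Origin under the middle of the handle.

How it is judged:
By the outcome, as a careful person would: the job done as asked, in the order asked, and still so for the second after the job is handed in, with the robot touching nothing.
It also fails if it takes over 115 s, if anything falls off the work surface, if the arm or the gripper's body presses on something with over 40 N, if the wrist force passes 120 N, or if a joint passes its speed limit or range.

ROBOT

A 6-joint arm with a two-finger parallel gripper is mounted at the origin on the work surface. World frame = base frame: x ahead of the robot, y to its left, z up, the work surface at z = 0. Lengths are in mm, angles in rad, forces in N, time in s.
With the tool pointing down it reaches from about 350 to 875 mm from the base axis. Payload 4.2 kg.
Tool frame: the origin (TCP) lies midway between the tips of the shut fingers; the grasp point (between the pads) lies 19 mm behind it; z points along the fingers, y is the line along which they close (so a half turn about z gives the same grasp; the last joint's range is limited). The gripper opens to 85 mm and grips with 20 to 120 N. Pads are 22 mm wide; open, the fingers measure 114 mm over their backs; the gripper's body (76 mm by 85 mm) begins 54 mm behind the grasp point. The pads swing forward as they close: fully open they stand 13 mm farther back than shut.
Start: joints at [-0.926, 0.385, 0.008, 0, -1.194, -0.259], TCP at [235.201, -579.033, 231.312] pointing down, gripper open.
Joint ranges: [-3.14, 3.14], [-1.21, 2.06], [-1.07, 1.41], [-3.16, 2.05], [-2.99, -0.16], [-3.1, 3.1]. Speed limits (rad/s): [2.79, 2.79, 3.14, 3.14, 3.14, 3.14].

INTERFACE

Orientations are given as a unit quaternion [w, x, y, z].
In Python, from rig import robot gives the robot as it stands.
- The arm moves only by the tool send_rows, never from a script. Its arguments are lists of equal length, an entry for each row: "jaw": the opening, from 0 (shut) to 1 (fully open); "dp": the shift along the tool's x, y, z normalised to -1 to 1, where 1 is 0.3 m, a list of three; "angular": the turn, a rotation vector about the tool's x, y, z normalised to -1 to 1, where 1 is 90 degrees, a list of three. In form: {"jaw": [jaw, ...], "dp": [[dx, dy, dz], ...], "angular": [[ax, ay, az], ...]}. A call has 1 to 20 rows; each row is the pose to reach, as a shift and turn from the pose commanded when the call began, along the tool's axes at that moment; what a row does not reach only later rows make up. A row lasts 1/8 s, in which the tool goes at most 62.5 mm and 10.7 degrees, less where a joint would pass 70% of its speed; a pose out of reach is approached as far as the arm can. A call with a number of a shift or a turn outside -1 to 1 is refused whole. A call with a gripper value outside its range is refused whole. The fingers move at their own pace and stop on an object; "grip_force" is the grip in N (left out, the last holds). Time passes only in rows, so rows that repeat a pose let the fingers close. It gives the time, the measured TCP pose, the force, the opening and the grip force at its end, in the units of the state.
- robot.state(): the state, without advancing time (a new reading comes with each control period).
- robot.get_image(name): name is "scene" or "top"; returns a dict with "color" (420x560x3 uint8, red, green, blue), "vertical_fov" (degrees; the focal length in pixels is half the picture's height over the tangent of half this angle, whatever the lens; pixels are square), "cx", "cy" (the principal point, pixels), "extrinsics" (4x4, takes a point from world to camera coordinates). Camera axes: x right, y up, looking along -z (the intrinsics and any distortion apply to the point x, -y, -z); pixel columns grow to the right and rows downward; lengths in mm; the calibration is good to about 2 mm. A picture is of the moment at which its call begins. There is no depth.
- robot.finish_job(): hands the job in; it is judged then, once.
The state is a dict: "time_s": time; "joints": joint angles; "joint_velocities": joint speeds; "joint_torque": joint torques, N m; "eef_pos": TCP position; "tcp_rot": TCP orientation; "wrist_force": force on the tool from outside, world axes, zero at the start; "wrist_torque": the same for the moment, N m; "grip_width": opening from 0.0 (shut) to 1.0 (fully open); "grasp_force": force on a finger pad.
Only numpy, scipy, OpenCV 4.12 (cv2) and the standard library are available. Lean on these libraries where they do the work, as an engineer would, in place of code of your own. Each camera call takes 0.05 s, during which the arm holds its last target. There are 200 camera calls.

## Working session

There is one attempt and no reset: what is moved stays moved. The work goes in short steps, Python scripts to look and compute and a tool call to move; the robot and the scene stay as the last step left them, time stands still between calls to the robot, and variables do not carry over. Pictures are saved under pics/ and viewed, at most 14 in all, crops included, and the job is handed in when it is done.

Besides the shell and the picture viewer there is one more tool, called after "Emit:" as name(argument=value, ...), one argument or row to a line, values as JSON. send_rows: Moves the arm, as the interface text tells. Its arguments: {"type":"object","properties":{"jaw":{"type":"array"},"dp":{"type":"array"},"angular":{"type":"array"},"grip_force":{"type":"number"}},"required":["jaw","dp","angular"]}

```bash
mkdir -p pics; ls; python3 - <<'E'
from rig import robot
import cv2,numpy as np
print(robot.state())
for n in("scene","top"):
    im=robot.get_image(n); cv2.imwrite(f"pics/{n}0.png",im["color"][:,:,::-1])
    print(n,{k:v for k,v in im.items() if k!="color"})
E
```

```text
pics
{'time_s': 0.0, 'joints': array([-9.26447100e-01,  3.85539704e-01,  6.61906224e-03, -4.93833784e-04,
       -1.19401141e+00, -2.58552788e-01]), 'joint_velocities': array([-0.00070599, -0.00011613,  0.00077265,  0.00015214, -0.00010404,
        0.00047477]), 'joint_torque': array([-9.01140593e-04, -3.92291451e+01,  1.88399041e+01,  4.18629661e+00,
       -4.60869516e-03,  2.26988595e-05]), 'eef_pos': array([ 234.95028677, -578.51914074,  230.22988519]), 'tcp_rot': array([-2.59370576e-04, -1.91614642e-01,  9.81469631e-01,  1.06100103e-03]), 'wrist_force': array([ 0.15591042,  0.31404125, -0.18161577]), 'wrist_torque': array([-0.02063983,  0.01204849,  0.00947926]), 'grasp_force': 0.0, 'grip_width': 1.000883315693878}
scene {'vertical_fov': 46.86457915336547, 'cx': 274.3286779000704, 'cy': 209.19107173167237, 'extrinsics': array([[-5.15681511e-01,  8.56472311e-01,  2.29730162e-02,
         3.21899054e+02],
       [-4.65860721e-01, -3.02795998e-01,  8.31437534e-01,
         2.22306295e+02],
       [ 7.19059363e-01,  4.18054738e-01,  5.55143106e-01,
        -1.47226529e+03],
       [ 0.00000000e+00,  0.00000000e+00,  0.00000000e+00,
         1.00000000e+00]])}
top {'vertical_fov': 54.367264438816484, 'cx': 279.21056165830043, 'cy': 205.1232130981526, 'extrinsics': array([[ 1.03165448e-02, -9.99727280e-01, -2.09507532e-02,
         5.09550440e+00],
       [ 9.84806562e-01,  6.52594905e-03,  1.73532268e-01,
        -6.04371622e+02],
       [-1.73348219e-01, -2.24226926e-02,  9.84605311e-01,
        -8.78199373e+02],
       [ 0.00000000e+00,  0.00000000e+00,  0.00000000e+00,
         1.00000000e+00]])}
```

View pics/top0.png

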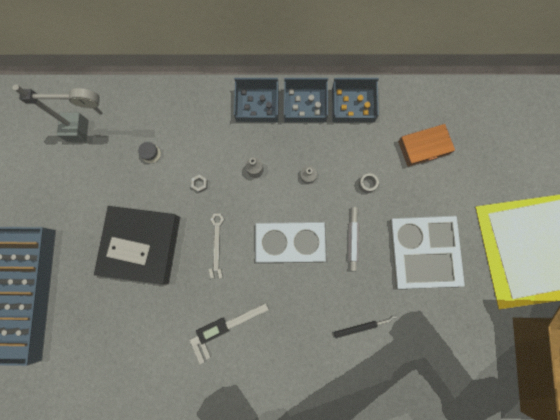

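View pics/scene0.png

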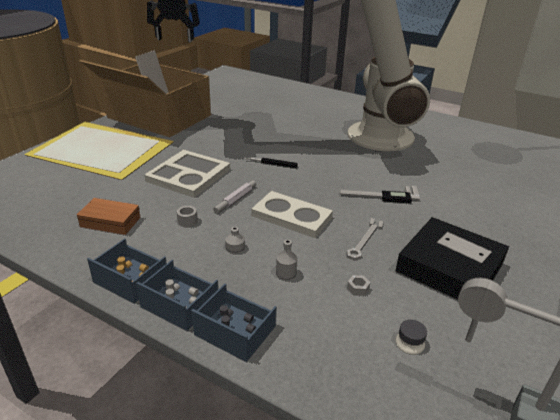

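The top view shows the nut at (199,184), tall nozzle (255,165), short nozzle (308,174) and sleeve (370,183). Kit2 is at (291,242), kit3 (428,252), stone (137,246) with the plate (129,251), spanner (216,245) and gauge (353,240). The scene view shows the same things standing upright.

```bash
cat > h.py <<'E'
from rig import robot
import cv2,numpy as np
def load(n): 
    im=robot.get_image(n); return im
def cam(im):
    E=np.array(im["extrinsics"]); R,t=E[:3,:3],E[:3,3]
    f=im["color"].shape[0]/2/np.tan(np.radians(im["vertical_fov"])/2)
    return R,t,f,im["cx"],im["cy"]
def ray(im,u,v):
    R,t,f,cx,cy=cam(im); d=R.T@np.array([(u-cx)/f,-(v-cy)/f,-1]); return -R.T@t,d
def onz(im,u,v,z):
    C,d=ray(im,u,v); return C+d*(z-C[2])/d[2]
def proj(im,p):
    R,t,f,cx,cy=cam(im); q=R@np.array(p,float)+t; return cx+f*q[0]/-q[2],cy-f*q[1]/-q[2]
E
python3 - <<'E'
from h import *
im=load("top"); c=im["color"]; print("C",ray(im,0,0)[0])
g=cv2.cvtColor(c,cv2.COLOR_RGB2GRAY)
for name,u,v in [("k2",291,242),("k3",428,252),("stone",165,220),("plate",129,245),("bench",250,210),("nut",199,178),("tall",255,170),("sl",370,175),("pk",274,242)]: print(name,c[v,u],end=' ')
print()
for nm,(u0,v0,u1,v1) in {"k2":(245,212,340,275),"k3":(382,208,472,298)}.items():
    m=np.uint8(g[v0:v1,u0:u1]>150)*255
    cs,h=cv2.findContours(m,cv2.RETR_CCOMP,cv2.CHAIN_APPROX_NONE)
    for k,hh in zip(cs,h[0]):
        a=cv2.contourArea(k)
        if a<150: continue
        z=20 if hh[3]<0 else 17
        P=np.array([onz(im,u+u0,v+v0,z)[:2] for u,v in k[:,0]],np.float32)
        r=cv2.minAreaRect(P); print(nm,'outer' if z==20 else 'hole',np.round(r[0],1),np.round(r[1],1),round(r[2],1))
m=np.uint8(g[200:290,90:185]<50)*255
gs=g[200:290,90:185]
cv2.imwrite("pics/a.png",cv2.resize(c[145:295,90:400,::-1],None,fx=2.55,fy=2.55,interpolation=cv2.INTER_CUBIC))
s=load("scene"); cv2.imwrite("pics/b.png",cv2.resize(s["color"][190:310,160:510,::-1],None,fx=2.25,fy=2.25,interpolation=cv2.INTER_CUBIC))
cs,_=cv2.findContours(m,cv2.RETR_EXTERNAL,2); k=max(cs,key=cv2.contourArea)+[90,200]
k=cv2.approxPolyDP(cv2.convexHull(k),4,True)[:,0]
print("stone px",k.tolist(),[np.round(onz(im,u,v,50)[:2]).tolist() for u,v in k])
E
```

```text
C [442.90227424 -10.65338144 969.66449916]
k2 [188 196 195] k3 [190 198 197] stone [61 63 57] plate [174 173 160] bench [134 135 127] nut [101 102  94] tall [129 129 121] sl [153 152 141] pk [139 139 131] 
k2 outer [525.  -15.6] [ 90.6 160.4] 0.5
k2 hole [525.3 -53.3] [58.9 59.5] 45.4
k2 hole [523.5  22.3] [59.4 59.2] 45.4
k3 outer [ 505.  -330.5] [162.4 151. ] 2.8
k3 hole [ 468.4 -333.5] [ 66.  111.9] 3.1
k3 hole [ 540.7 -293.7] [57.4 58.9] 44.0
k3 hole [ 544.6 -366.2] [60.5 60.1] 2.1
stone px [[171, 238], [169, 262]] [[528.0, 255.0], [474.0, 256.0]]
```

View pics/a.png

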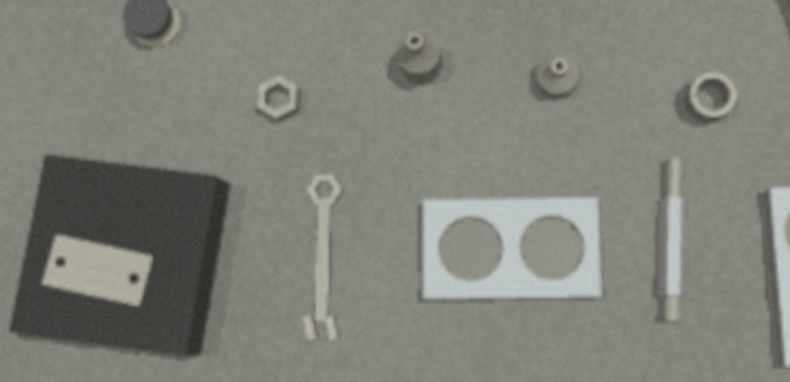

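View pics/b.png

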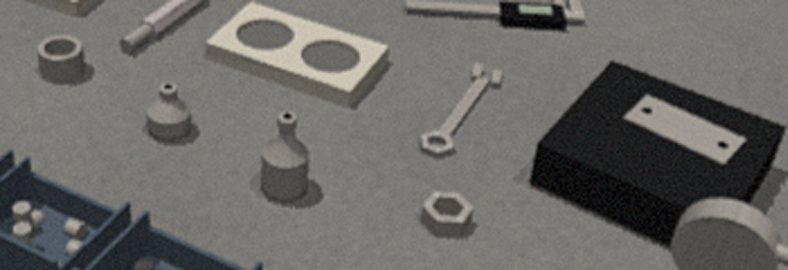

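Crop a (scale 2.55, offset 90,145): stem tops at (414,41) tall and (559,66) short, sleeve rim (713,95), nut (278,98). The plate corners are (56,234), (153,256), (140,306) and (41,284). Crop b (scale 2.25, offset 160,190): stem tops at (288,118) and (168,90), sleeve rim (62,44), nut top (447,207).

```bash
python3 - <<'E'
from h import *
T=load("top");S=load("scene")
a=lambda x,y:((x+.5)/2.55+90-.5,(y+.5)/2.55+145-.5)
b=lambda x,y:((x+.5)/2.25+160-.5,(y+.5)/2.25+190-.5)
for n,p,q,z in [("tall",(414,41),(288,118),80),("short",(559,66),(168,90),50),("sleeve",(713,95),(62,44),30),("nut",(278,98),(447,207),18)]:
    print(n,np.round(onz(T,*a(*p),z),1),np.round(onz(S,*b(*q),z),1))
g=cv2.cvtColor(T["color"],cv2.COLOR_RGB2GRAY)
sub=cv2.resize(g[225:275,100:158],None,fx=4,fy=4,interpolation=cv2.INTER_CUBIC)
cs,_=cv2.findContours(np.uint8(sub>115),cv2.RETR_EXTERNAL,2); 
for k in sorted(cs,key=cv2.contourArea)[-2:]:
    P=np.array([onz(T,(u+.5)/4-.5+100,(v+.5)/4-.5+225,52)[:2] for u,v in k[:,0]],np.float32); print("plate",cv2.minAreaRect(P))
print("stone",[np.round(onz(T,*a(*p),50)[:2]).tolist() for p in [(46,156),(217,177),(188,355),(11,332)]])
# nut flats + sleeve circle
for n,(u0,v0,u1,v1),z,th in [("nut",(186,170,213,197),18,0),("sleeve",(355,170,385,197),30,0)]:
    sub=cv2.resize(g[v0:v1,u0:u1],None,fx=6,fy=6,interpolation=cv2.INTER_CUBIC)
    for th in (140,148,155):
      cs,_=cv2.findContours(np.uint8(sub>th),cv2.RETR_EXTERNAL,2)
      k=max(cs,key=cv2.contourArea)
      P=np.array([onz(T,(u+.5)/6-.5+u0,(v+.5)/6-.5+v0,z)[:2] for u,v in k[:,0]],np.float32)
      r=cv2.minAreaRect(P);print(n,th,np.round(r[0],1),np.round(r[1],1),round(r[2],1))
      if n=="nut":
        c=P.mean(0); w=np.array([[t,np.ptp(P@[np.cos(np.radians(t)),np.sin(np.radians(t))])] for t in range(0,180,5)]); print(w[np.argsort(w[:,1])[:8]].tolist())
from scipy.spatial.transform import Rotation as R
q=robot.state()["tcp_rot"]; print(R.from_quat(q,scalar_first=True).as_matrix().round(3), robot.state()["time_s"])
E
```

```text
tall [700.7  71.9  80. ] [702.4  73.7  80. ]
short [686.5 -57.6  50. ] [690.4 -54.9  50. ]
sleeve [ 664.9 -200.1   30. ] [ 661.9 -201.2   30. ]
nut [662.7 204.5  18. ] [664.4 205.7  18. ]
plate ((539.4597778320312, 414.6253662109375), (34.95976257324219, 6.887001991271973), 4.991159915924072)
plate ((498.54052734375, 350.6325378417969), (91.16344451904297, 46.21691131591797), 78.12078857421875)
stone [[600.0, 405.0], [582.0, 249.0], [425.0, 266.0], [443.0, 423.0]]
nut 140 [665.7 206.4] [40.9 37.8] 4.3
[[30.0, 37.56029868966107], [150.0, 37.57775739138884], [90.0, 37.83729553222656], [95.0, 37.9898405859351], [25.0, 38.11297611795601], [85.0, 38.29502111779229], [155.0, 38.405023588052075], [35.0, 38.70708393346217]]
nut 148 [665.5 206.3] [38.9 35.3] 0.3
[[90.0, 35.24214172363281], [30.0, 35.9318389616725], [85.0, 36.059881076178556], [150.0, 36.100025270455035], [25.0, 36.31049585372796], [95.0, 36.33604080616328], [145.0, 36.769408311345785], [155.0, 36.94605106791482]]
nut 155 [665.5 206.3] [33.9 38.2] 89.0
[[90.0, 34.002349853515625], [30.0, 34.701592736331236], [150.0, 34.80013599487944], [85.0, 34.915328667182195], [25.0, 35.046201473560586], [95.0, 35.09617190577234], [145.0, 35.14203906495851], [35.0, 35.8355407052411]]
sleeve 140 [ 666.9 -200.7] [42.5 43.2] 66.7
sleeve 148 [ 666.6 -200.4] [41.  41.8] 64.0
sleeve 155 [ 666.4 -200.3] [40.3 40.6] 65.2
[[-0.927 -0.376 -0.   ]
 [-0.376  0.927  0.001]
 [ 0.     0.001 -1.   ]] 0.3
```

Emit:
send_rows(
  jaw=[1,1,1,1,1,1],
  dp=[
    [-0.843,0.536,0],
    [-0.843,0.536,0],
    [-0.843,0.536,0],
    [-0.843,0.536,0],
    [-0.843,0.536,0],
    [-0.843,0.536,0],
  ],
  angular=[
    [0,0,0.245],
    [0,0,0.245],
    [0,0,0.245],
    [0,0,0.245],
    [0,0,0.245],
    [0,0,0.245],
  ],
  grip_force=60,
)

```text
time_s: 1.05
eef_pos: [411.0, -332.2, 231.6]
tcp_rot: [0.0, -0.003, 1.0, -0.0]
wrist_force: [-1.3, -0.3, 0.2]
grip_width: 0.999
grasp_force: 0.0
```

Emit:
send_rows(
  jaw=[1,1,1,1,1,1,1],
  dp=[
    [-0.9,1,0],
    [-0.9,1,0],
    [-0.9,1,0],
    [-0.9,1,0],
    [-0.9,1,0],
    [-0.9,1,0],
    [-0.9,1,0],
  ],
  angular=[
    [0,0,0],
    [0,0,0],
    [0,0,0],
    [0,0,0],
    [0,0,0],
    [0,0,0],
    [0,0,0],
  ],
)

```text
time_s: 1.92
eef_pos: [680.3, -33.0, 230.2]
tcp_rot: [-0.0, -0.001, 1.0, -0.0]
wrist_force: [-0.8, 0.2, -1.2]
grip_width: 1.002
grasp_force: 0.0
```

```bash
python3 -c "
from rig import robot
s=robot.state();print(s['eef_pos'],s['joints'],s['tcp_rot'])"
```

```text
[680.27943467 -33.03909778 230.24208055] [ 1.88263087e-01  4.82429130e-01  1.61462603e-01 -1.00396036e-04
 -1.25068091e+00 -1.75691577e+00] [-4.26987677e-04 -1.05600781e-03  9.99999351e-01 -3.23869769e-05]
```

Emit:
send_rows(
  jaw=[1,1,1,1,1,1,1,1,1,1,0,0,0,0,0,0,0],
  dp=[
    [-0.07,0.353,0],
    [-0.07,0.353,0],
    [-0.07,0.353,0.1],
    [-0.07,0.353,0.3],
    [-0.07,0.353,0.5],
    [-0.07,0.353,0.65],
    [-0.07,0.353,0.7],
    [-0.07,0.353,0.735],
    [-0.07,0.353,0.735],
    [-0.07,0.353,0.735],
    [-0.07,0.353,0.735],
    [-0.07,0.353,0.735],
    [-0.07,0.353,0.735],
    [-0.07,0.353,0.735],
    [-0.07,0.353,0.735],
    [-0.07,0.353,0.735],
    [-0.07,0.353,0.735],
  ],
  angular=[
    [0,0,0],
    [0,0,0],
    [0,0,0],
    [0,0,0],
    [0,0,0],
    [0,0,0],
    [0,0,0],
    [0,0,0],
    [0,0,0],
    [0,0,0],
    [0,0,0],
    [0,0,0],
    [0,0,0],
    [0,0,0],
    [0,0,0],
    [0,0,0],
    [0,0,0],
  ],
)

```text
time_s: 4.05
eef_pos: [700.1, 71.6, 11.6]
tcp_rot: [0.001, -0.001, 1.0, 0.0]
wrist_force: [-1.4, 1.8, 5.6]
grip_width: 0.453
grasp_force: 61.1
```

Emit:
send_rows(
  jaw=[0,0,0,0,0,0,0,0,0,0],
  dp=[
    [0,0,-0.1],
    [0,0,-0.3],
    [0.05,-0.1,-0.4],
    [0.53,-1,-0.4],
    [0.53,-1,-0.4],
    [0.53,-1,-0.4],
    [0.53,-1,-0.4],
    [0.53,-1,-0.4],
    [0.53,-1,-0.4],
    [0.53,-1,-0.4],
  ],
  angular=[
    [0,0,0],
    [0,0,0],
    [0,0,0],
    [0,0,0],
    [0,0,0],
    [0,0,0],
    [0,0,0],
    [0,0,0],
    [0,0,0],
    [0,0,0],
  ],
)

```text
time_s: 5.3
eef_pos: [540.0, -229.0, 129.6]
tcp_rot: [-0.001, 0.0, 1.0, 0.0]
wrist_force: [0.3, 1.6, -3.4]
grip_width: 0.45
grasp_force: 61.2
```

Emit:
send_rows(
  jaw=[0,0,0,0,0,0,0,0,0,0.65,0.65,0.65,0.65,0.65,0.65,0.65,0.65],
  dp=[
    [0,-0.215,0],
    [0,-0.215,0],
    [0,-0.215,0],
    [0,-0.215,0.15],
    [0,-0.215,0.27],
    [0,-0.215,0.32],
    [0,-0.215,0.342],
    [0,-0.215,0.342],
    [0,-0.215,0.342],
    [0,-0.215,0.342],
    [0,-0.215,0.342],
    [0,-0.215,0.342],
    [0,-0.215,0.2],
    [0,-0.215,0.0],
    [0,-0.215,-0.2],
    [0,-0.215,-0.3],
    [0,-0.215,-0.3],
  ],
  angular=[
    [0,0,0],
    [0,0,0],
    [0,0,0],
    [0,0,0],
    [0,0,0],
    [0,0,0],
    [0,0,0],
    [0,0,0],
    [0,0,0],
    [0,0,0],
    [0,0,0],
    [0,0,0],
    [0,0,0],
    [0,0,0],
    [0,0,0],
    [0,0,0],
    [0,0,0],
  ],
)

```text
time_s: 7.42
eef_pos: [542.4, -293.9, 224.6]
tcp_rot: [0.004, -0.001, 1.0, -0.001]
wrist_force: [0.8, -0.2, -0.7]
grip_width: 0.648
grasp_force: 0.0
```

Emit:
send_rows(
  jaw=[1,1,1,1,1,1],
  dp=[
    [-0.407,1,0],
    [-0.407,1,0],
    [-0.407,1,0],
    [-0.407,1,0],
    [-0.407,1,0],
    [-0.407,1,0],
  ],
  angular=[
    [0,0,0],
    [0,0,0],
    [0,0,0],
    [0,0,0],
    [0,0,0],
    [0,0,0],
  ],
)

```text
time_s: 8.18
eef_pos: [663.0, 10.4, 218.3]
tcp_rot: [-0.002, -0.003, 1.0, -0.0]
wrist_force: [0.0, -0.2, -0.1]
grip_width: 0.996
grasp_force: 0.0
```

```bash
python3 - <<'E'
from h import *
print(robot.state()["eef_pos"])
T=load("top");S=load("scene")
A=cv2.resize(T["color"][200:300,380:480,::-1],(400,400),interpolation=cv2.INTER_CUBIC)
B=cv2.resize(S["color"][120:220,130:230,::-1],(400,400),interpolation=cv2.INTER_CUBIC)
cv2.imwrite("pics/c.png",np.hstack([A,B]))
E
```

```text
[663.02162769  10.38243743 218.34716606]
```

View pics/c.png

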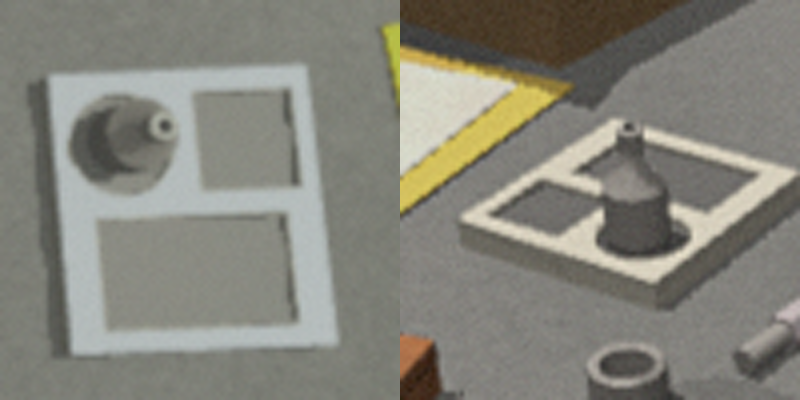

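The tall nozzle stands in the round pocket, stem at crop (162,125) in the left half, with clear floor around its foot. Next the nut.

Emit:
send_rows(
  jaw=[1,1,1,1,1,1,1,1,1,1,1,1,0,0,0,0,0,0,0],
  dp=[
    [-0.005,0.652,0],
    [-0.005,0.652,0],
    [-0.005,0.652,0],
    [-0.005,0.652,0],
    [-0.005,0.652,0.1],
    [-0.005,0.652,0.3],
    [-0.005,0.652,0.5],
    [-0.005,0.652,0.63],
    [-0.005,0.652,0.69],
    [-0.005,0.652,0.71],
    [-0.005,0.652,0.71],
    [-0.005,0.652,0.71],
    [-0.005,0.652,0.71],
    [-0.005,0.652,0.71],
    [-0.005,0.652,0.71],
    [-0.005,0.652,0.71],
    [-0.005,0.652,0.71],
    [-0.005,0.652,0.71],
    [-0.005,0.652,0.71],
  ],
  angular=[
    [0,0,0],
    [0,0,0],
    [0,0,0],
    [0,0,0],
    [0,0,0],
    [0,0,0],
    [0,0,0],
    [0,0,0],
    [0,0,0],
    [0,0,0],
    [0,0,0],
    [0,0,0],
    [0,0,0],
    [0,0,0],
    [0,0,0],
    [0,0,0],
    [0,0,0],
    [0,0,0],
    [0,0,0],
  ],
)

```text
time_s: 10.65
eef_pos: [664.6, 202.7, 8.6]
tcp_rot: [0.001, -0.001, 1.0, 0.0]
wrist_force: [-1.5, 1.0, 5.2]
grip_width: 0.402
grasp_force: 60.6
```

Emit:
send_rows(
  jaw=[0,0,0,0,0,0,0,0,0],
  dp=[
    [0,0,-0.1],
    [0,0,-0.3],
    [0.02,-0.1,-0.5],
    [0.2,-1,-0.567],
    [0.2,-1,-0.567],
    [0.2,-1,-0.567],
    [0.2,-1,-0.567],
    [0.2,-1,-0.567],
    [0.2,-1,-0.567],
  ],
  angular=[
    [0,0,0],
    [0,0,0],
    [0,0,0],
    [0,0,0],
    [0,0,0],
    [0,0,0],
    [0,0,0],
    [0,0,0],
    [0,0,0],
  ],
)

```text
time_s: 11.78
eef_pos: [603.1, -99.9, 177.0]
tcp_rot: [-0.001, 0.002, 1.0, 0.0]
wrist_force: [-0.5, 0.3, -1.1]
grip_width: 0.398
grasp_force: 59.9
```

Emit:
send_rows(
  jaw=[0,0,0,0,0,0,0],
  dp=[
    [0.2,-0.9,0],
    [0.2,-0.9,0],
    [0.2,-0.9,0],
    [0.2,-0.9,0],
    [0.2,-0.9,0],
    [0.2,-0.9,0],
    [0.2,-0.9,0],
  ],
  angular=[
    [0,0,0],
    [0,0,0],
    [0,0,0],
    [0,0,0],
    [0,0,0],
    [0,0,0],
    [0,0,0],
  ],
)

```text
time_s: 12.65
eef_pos: [544.9, -366.5, 177.0]
tcp_rot: [-0.001, -0.001, 1.0, 0.0]
wrist_force: [0.7, 0.1, -0.6]
grip_width: 0.4
grasp_force: 60.1
```

Emit:
send_rows(
  jaw=[0,0,0,0,0,0,0,0.6,0.6,0.6,0.6,0.6,0.6,0.6,0.6],
  dp=[
    [0,0,0.1],
    [0,0,0.25],
    [0,0,0.4],
    [0,0,0.48],
    [0,0,0.515],
    [0,0,0.515],
    [0,0,0.515],
    [0,0,0.515],
    [0,0,0.515],
    [0,0,0.515],
    [0,0,0.4],
    [0,0,0.2],
    [0,0,0],
    [0,0,-0.1],
    [0,0,-0.1],
  ],
  angular=[
    [0,0,0],
    [0,0,0],
    [0,0,0],
    [0,0,0],
    [0,0,0],
    [0,0,0],
    [0,0,0],
    [0,0,0],
    [0,0,0],
    [0,0,0],
    [0,0,0],
    [0,0,0],
    [0,0,0],
    [0,0,0],
    [0,0,0],
  ],
)

```text
time_s: 14.52
eef_pos: [545.9, -368.5, 211.7]
tcp_rot: [0.003, -0.001, 1.0, -0.002]
wrist_force: [-0.8, 0.7, -0.9]
grip_width: 0.597
grasp_force: 0.0
```

Emit:
send_rows(
  jaw=[0,0,0,0,0,0],
  dp=[
    [0,1,0],
    [0,1,0],
    [0,1,0],
    [0,1,0],
    [0,1,0],
    [0,1,0],
  ],
  angular=[
    [0,0,0],
    [0,0,0],
    [0,0,0],
    [0,0,0],
    [0,0,0],
    [0,0,0],
  ],
)

```text
time_s: 15.28
eef_pos: [543.6, -64.9, 206.7]
tcp_rot: [-0.001, -0.003, 1.0, 0.0]
wrist_force: [0.7, -1.4, 0.5]
grip_width: 0.005
grasp_force: 0.0
```

Emit:
send_rows(
  jaw=[0,0,0,0,0,0,0,0,0],
  dp=[
    [0.15,1,0],
    [0.15,1,0],
    [0.15,1,0],
    [0.15,1,0],
    [0.15,1,0],
    [0.15,1,0],
    [0.15,1,0],
    [0.15,1,0],
    [0.15,1,0],
  ],
  angular=[
    [0,0,-0.868],
    [0,0,-0.868],
    [0,0,-0.868],
    [0,0,-0.868],
    [0,0,-0.868],
    [0,0,-0.868],
    [0,0,-0.868],
    [0,0,-0.868],
    [0,0,-0.868],
  ],
)

```text
time_s: 16.4
eef_pos: [499.0, 231.2, 206.8]
tcp_rot: [-0.001, -0.63, 0.777, 0.0]
wrist_force: [1.0, -0.8, -1.5]
grip_width: 0.002
grasp_force: 0.0
```

```bash
cat >> h.py <<'E'
from scipy.spatial.transform import Rotation as Ro
def dp(target):
    s=robot.state(); R=Ro.from_quat(s["tcp_rot"],scalar_first=True).as_matrix()
    print("pos",s["eef_pos"].round(1),"dp",(R.T@(np.array(target)-s["eef_pos"])/300).round(3),"toolx",R[:,0].round(3),"t",s["time_s"],"j",s["joints"].round(2))
E
python3 - <<'E'
from h import *
dp([497.5,346,60])
T=load("top")
A=cv2.resize(T["color"][200:300,380:480,::-1],(400,400),interpolation=cv2.INTER_CUBIC)
B=cv2.resize(T["color"][200:300,90:190,::-1],(400,400),interpolation=cv2.INTER_CUBIC)
cv2.imwrite("pics/d.png",np.hstack([A,B]))
E
```

```text
pos [499.  231.2 206.8] dp [-0.374  0.084  0.489] toolx [-0.207 -0.978  0.002] t 16.4 j [ 0.73  0.28 -0.21 -0.   -1.08 -0.94]
```

View pics/d.png

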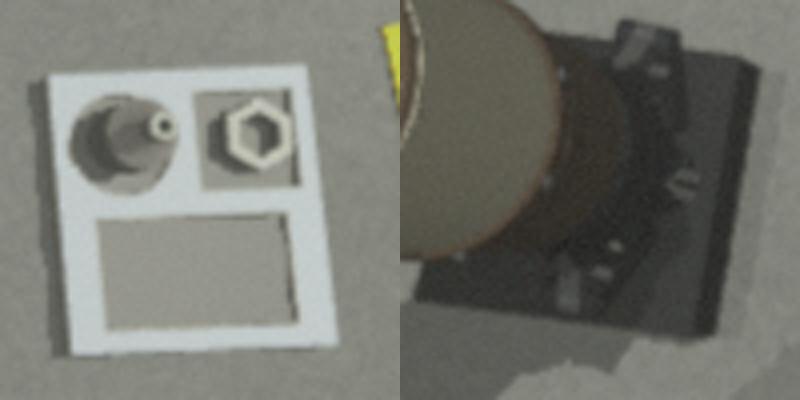

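Emit:
send_rows(
  jaw=[0,0,0,0,0,0,0,0,0],
  dp=[
    [-0.374,0.084,0],
    [-0.374,0.084,0],
    [-0.374,0.084,0.1],
    [-0.374,0.084,0.3],
    [-0.374,0.084,0.43],
    [-0.374,0.084,0.48],
    [-0.374,0.084,0.5],
    [-0.374,0.084,0.5],
    [-0.374,0.084,0.5],
  ],
  angular=[
    [0,0,0],
    [0,0,0],
    [0,0,0],
    [0,0,0],
    [0,0,0],
    [0,0,0],
    [0,0,0],
    [0,0,0],
    [0,0,0],
  ],
)

```text
time_s: 17.58
eef_pos: [498.2, 347.9, 59.6]
tcp_rot: [0.002, -0.631, 0.776, 0.0]
wrist_force: [1.1, 0.3, -0.5]
grip_width: -0.001
grasp_force: 0.0
```

Emit:
send_rows(
  jaw=[0,0,0],
  dp=[
    [0,0,0.005],
    [0,0,0.008],
    [0,0,0.008],
  ],
  angular=[
    [0,0,0],
    [0,0,0],
    [0,0,0],
  ],
)

```text
time_s: 17.95
eef_pos: [497.4, 347.2, 55.6]
tcp_rot: [0.0, -0.631, 0.776, 0.0]
wrist_force: [-0.4, 0.5, 0.7]
grip_width: 0.003
grasp_force: 0.0
```

Emit:
send_rows(
  jaw=[0,0,0],
  dp=[
    [0,0,0.004],
    [0,0,0.008],
    [0,0,0.008],
  ],
  angular=[
    [0,0,0],
    [0,0,0],
    [0,0,0],
  ],
)

```text
time_s: 18.32
eef_pos: [497.3, 347.1, 52.9]
tcp_rot: [-0.0, -0.63, 0.776, -0.0]
wrist_force: [0.5, -1.0, -0.5]
grip_width: 0.002
grasp_force: 0.0
```

Emit:
send_rows(
  jaw=[0,0,0],
  dp=[
    [0,0,0.003],
    [0,0,0.005],
    [0,0,0.005],
  ],
  angular=[
    [0,0,0],
    [0,0,0],
    [0,0,0],
  ],
)

```text
time_s: 18.7
eef_pos: [497.4, 347.2, 52.1]
tcp_rot: [0.0, -0.631, 0.776, -0.0]
wrist_force: [-1.3, -1.0, 4.1]
grip_width: -0.003
grasp_force: 2.2
```

Emit:
send_rows(
  jaw=[0,0,0],
  dp=[
    [0,0,0.003],
    [0,0,0.003],
    [0,0,0.003],
  ],
  angular=[
    [0,0,0],
    [0,0,0],
    [0,0,0],
  ],
)

```text
time_s: 19.08
eef_pos: [497.5, 347.2, 52.1]
tcp_rot: [0.0, -0.631, 0.776, -0.0]
wrist_force: [-2.3, -1.5, 8.8]
grip_width: 0.0
grasp_force: 4.4
```

Emit:
send_rows(
  jaw=[0,0,0,0,0,0,0,0,0],
  dp=[
    [-0.006,0,0],
    [-0.014,0,0],
    [-0.024,0,0],
    [-0.034,0,0],
    [-0.044,0,0],
    [-0.054,0,0],
    [-0.064,0,0],
    [-0.07,0,0],
    [-0.07,0,0],
  ],
  angular=[
    [0,0,0],
    [0,0,0],
    [0,0,0],
    [0,0,0],
    [0,0,0],
    [0,0,0],
    [0,0,0],
    [0,0,0],
    [0,0,0],
  ],
)

```text
time_s: 20.2
eef_pos: [501.6, 365.5, 52.1]
tcp_rot: [-0.002, -0.631, 0.776, -0.001]
wrist_force: [-0.9, -6.3, 11.1]
grip_width: 0.003
grasp_force: 5.3
```

Emit:
send_rows(
  jaw=[0,0,0,0,0,0,0,0,0,0,0,0],
  dp=[
    [-0.008,0,-0.001],
    [-0.018,0,-0.001],
    [-0.028,0,-0.001],
    [-0.038,0,-0.001],
    [-0.048,0,-0.001],
    [-0.058,0,-0.001],
    [-0.068,0,-0.001],
    [-0.078,0,-0.001],
    [-0.088,0,-0.001],
    [-0.098,0,-0.001],
    [-0.108,0,-0.001],
    [-0.108,0,-0.001],
  ],
  angular=[
    [0,0,0],
    [0,0,0],
    [0,0,0],
    [0,0,0],
    [0,0,0],
    [0,0,0],
    [0,0,0],
    [0,0,0],
    [0,0,0],
    [0,0,0],
    [0,0,0],
    [0,0,0],
  ],
)

```text
time_s: 21.7
eef_pos: [508.4, 397.8, 52.1]
tcp_rot: [-0.001, -0.631, 0.776, -0.001]
wrist_force: [-1.6, -5.8, 6.8]
grip_width: 0.001
grasp_force: 4.2
```

Emit:
send_rows(
  jaw=[0,0,0,0,0,0],
  dp=[
    [0,0,-0.02],
    [0.05,0,-0.2],
    [0.4,0,-0.4],
    [0.8,0,-0.4],
    [0.8,0,-0.4],
    [0.8,0,-0.4],
  ],
  angular=[
    [0,0,0],
    [0,0,0],
    [0,0,0],
    [0,0,0],
    [0,0,0],
    [0,0,0],
  ],
)

```text
time_s: 22.45
eef_pos: [458.4, 162.8, 171.5]
tcp_rot: [0.001, -0.63, 0.776, 0.0]
wrist_force: [0.8, 1.0, 0.8]
grip_width: -0.001
grasp_force: 0.0
```

```bash
python3 - <<'E'
from h import *
T=load("top");g=cv2.cvtColor(T["color"],cv2.COLOR_RGB2GRAY)
dp([500,400,60])
cv2.imwrite("pics/e.png",cv2.resize(T["color"][190:310,60:220,::-1],(800,600),interpolation=cv2.INTER_CUBIC))
np.save("T.npy",T["color"])
E
```

```text
pos [456.4 158.9 172.1] dp [-0.816  0.025  0.373] toolx [-0.208 -0.978  0.   ] t 22.5 j [ 0.67  0.2  -0.42 -0.   -0.95 -0.88]
```

View pics/e.png

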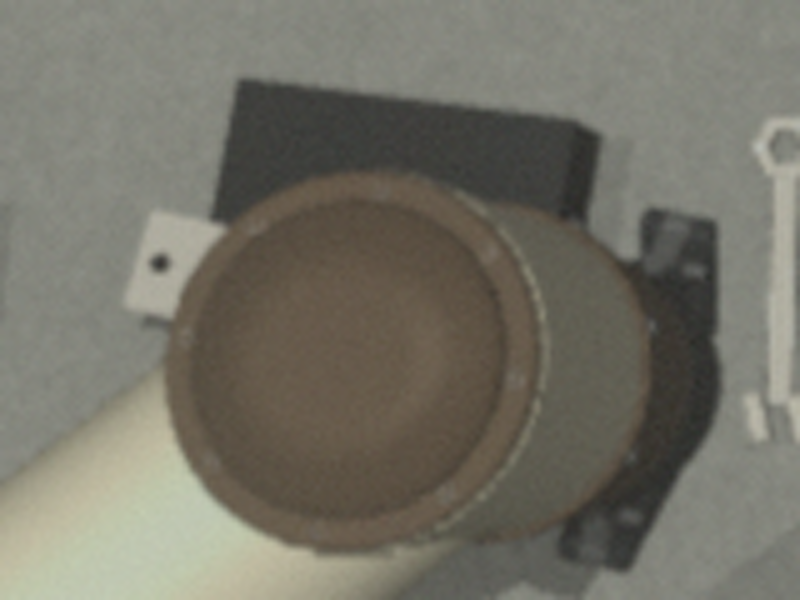

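The plate's end now overhangs the stone. Its end corners are at crop (152,210) and (124,308), its hole at (160,263), and the stone's edge is near (216,215).

```bash
python3 - <<'E'
from h import *
T=load("top")
f=lambda x,y: onz(T,(x+.5)/5+60-.5,(y+.5)/5+190-.5,52)[:2]
a,b,h,k=f(152,210),f(124,308),f(160,263),f(225,226)
print(a,b,(a+b)/2,np.linalg.norm(a-b),"hole",h,"side dir",np.degrees(np.arctan2(*(k-a)[::-1])),"end dir",np.degrees(np.arctan2(*(a-b)[::-1])),"stone",f(216,215))
E
```

```text
[540.43144848 440.29473895] [495.94130881 449.00094827] [518.18637865 444.64784361] 45.33398954797663 hole [516.37147388 434.42980795] side dir -101.61826855799548 end dir -11.072207925869797 stone [538.38621229 410.69687495]
```

```bash
python3 -c "
from h import *
dp([515.7,432.9,44])"
```

```text
pos [457.8 161.3 172. ] dp [-0.925  0.     0.428] toolx [-0.209 -0.978 -0.001] t 22.55 j [ 0.67  0.2  -0.41 -0.   -0.95 -0.88]
```

Emit:
send_rows(
  jaw=[0.8,0.8,0.8,0.8,0.8,0.8,0.8,0.8,0.8],
  dp=[
    [-0.93,0,0],
    [-0.93,0,0],
    [-0.93,0,0],
    [-0.93,0,0],
    [-0.93,0,0],
    [-0.93,0,0.15],
    [-0.93,0,0.25],
    [-0.93,0,0.25],
    [-0.93,0,0.25],
  ],
  angular=[
    [0,0,0],
    [0,0,0],
    [0,0,0],
    [0,0,0],
    [0,0,0],
    [0,0,0],
    [0,0,0],
    [0,0,0],
    [0,0,0],
  ],
)

```text
time_s: 23.68
eef_pos: [517.1, 438.7, 97.3]
tcp_rot: [0.001, -0.631, 0.776, -0.0]
wrist_force: [-1.2, -0.0, 0.3]
grip_width: 0.798
grasp_force: 0.0
```

```bash
python3 -c "
from h import *
dp([515.7,432.9,44]);load('top');dp([515.7,432.9,44])"
```

```text
pos [517.1 438.7  97.3] dp [0.02  0.001 0.177] toolx [-0.204 -0.979 -0.002] t 23.675 j [ 0.94  0.58 -0.02  0.   -0.97 -1.15]
pos [517.2 438.8  97.9] dp [0.021 0.001 0.18 ] toolx [-0.204 -0.979 -0.003] t 23.725 j [ 0.94  0.58 -0.02  0.   -0.97 -1.15]
```

Emit:
send_rows(
  jaw=[0.8,0.8,0.8,0.8,0.8,0,0,0,0,0,0],
  dp=[
    [0.02,0,0.05],
    [0.02,0,0.12],
    [0.02,0,0.17],
    [0.02,0,0.178],
    [0.02,0,0.178],
    [0.02,0,0.178],
    [0.02,0,0.178],
    [0.02,0,0.178],
    [0.02,0,0.178],
    [0.02,0,0.178],
    [0.02,0,0.178],
  ],
  angular=[
    [0,0,0],
    [0,0,0],
    [0,0,0],
    [0,0,0],
    [0,0,0],
    [0,0,0],
    [0,0,0],
    [0,0,0],
    [0,0,0],
    [0,0,0],
    [0,0,0],
  ],
  grip_force=40,
)

```text
time_s: 25.1
eef_pos: [515.5, 432.2, 43.4]
tcp_rot: [0.001, -0.631, 0.776, 0.0]
wrist_force: [-1.3, 0.7, 5.6]
grip_width: 0.501
grasp_force: 40.4
```

Emit:
send_rows(
  jaw=[0,0,0,0,0,0,0,0,0,0,0,0],
  dp=[
    [0,0,-0.02],
    [0,0,-0.06],
    [0,0,-0.14],
    [0,0,-0.25],
    [0,0,-0.36],
    [0.1,0,-0.45],
    [0.95,0,-0.45],
    [0.95,0,-0.45],
    [0.95,0,-0.45],
    [0.95,0,-0.45],
    [0.95,0,-0.45],
    [0.95,0,-0.45],
  ],
  angular=[
    [0,0,0],
    [0,0,0],
    [0,0,0],
    [0,0,0],
    [0,0,0],
    [0,0,0],
    [0,0,0],
    [0,0,0],
    [0,0,0],
    [0,0,0],
    [0,0,0],
    [0,0,0],
  ],
)

```text
time_s: 26.6
eef_pos: [457.0, 152.6, 178.3]
tcp_rot: [0.001, -0.63, 0.776, -0.0]
wrist_force: [0.4, 0.5, -0.3]
grip_width: 0.504
grasp_force: 40.7
```

```bash
python3 - <<'E'
from h import *
dp([466.8,-303.5,150])
S=load("scene"); cv2.imwrite("pics/f.png",cv2.resize(S["color"][90:300,230:510,::-1],(800,600),interpolation=cv2.INTER_CUBIC))
E
```

```text
pos [457.  152.6 178.3] dp [ 1.481 -0.345  0.093] toolx [-0.206 -0.979 -0.001] t 26.6 j [ 0.66  0.19 -0.41  0.   -0.97 -0.87]
```

View pics/f.png

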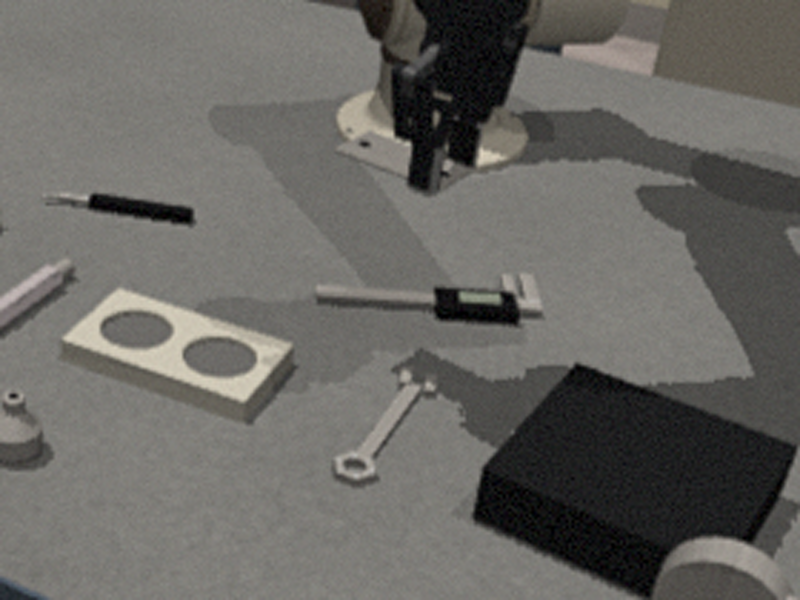

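The plate is held level between the fingers at crop (430,160), pointing to the left. The stone is clear.

Emit:
send_rows(
  jaw=[0,0,0,0,0,0,0],
  dp=[
    [0.95,-0.25,0],
    [0.95,-0.25,0],
    [0.95,-0.25,0],
    [0.95,-0.25,0],
    [0.95,-0.25,0],
    [0.95,-0.25,0],
    [0.95,-0.25,0],
  ],
  angular=[
    [0,0,-0.166],
    [0,0,-0.166],
    [0,0,-0.166],
    [0,0,-0.166],
    [0,0,-0.166],
    [0,0,-0.166],
    [0,0,-0.166],
  ],
)

```text
time_s: 27.52
eef_pos: [472.4, -140.9, 177.3]
tcp_rot: [0.0, 0.726, -0.687, -0.0]
wrist_force: [-0.0, 0.1, -0.3]
grip_width: 0.5
grasp_force: 40.7
```

```bash
python3 -c "
from h import *
dp([466.8,-300.5,80])"
```

```text
pos [ 472.4 -140.9  177.3] dp [0.53  0.048 0.324] toolx [ 0.055 -0.998 -0.   ] t 27.525 j [ 0.04  0.21 -0.39 -0.   -0.97  0.01]
```

Emit:
send_rows(
  jaw=[0,0,0,0,0,0,0,0,0,0],
  dp=[
    [0.53,0.048,0],
    [0.53,0.048,0],
    [0.53,0.048,0],
    [0.53,0.048,0],
    [0.53,0.048,0.1],
    [0.53,0.048,0.28],
    [0.53,0.048,0.42],
    [0.53,0.048,0.46],
    [0.53,0.048,0.46],
    [0.53,0.048,0.46],
  ],
  angular=[
    [0,0,0],
    [0,0,0],
    [0,0,0],
    [0,0,0],
    [0,0,0],
    [0,0,0],
    [0,0,0],
    [0,0,0],
    [0,0,0],
    [0,0,0],
  ],
)

```text
time_s: 28.78
eef_pos: [467.7, -301.1, 41.5]
tcp_rot: [-0.001, 0.727, -0.687, 0.002]
wrist_force: [0.8, -0.3, -0.3]
grip_width: 0.502
grasp_force: 40.8
```

```bash
python3 - <<'E'
from h import *
dp([466.8,-300.5,20])
S=load("scene"); A=cv2.resize(S["color"][110:220,110:250,::-1],(560,440),interpolation=cv2.INTER_CUBIC)
cv2.imwrite("pics/g.png",A)
E
```

```text
pos [ 467.7 -301.1   41.5] dp [-0.002  0.003  0.072] toolx [ 0.056 -0.998  0.002] t 28.775 j [-0.28  0.48 -0.39  0.   -0.7   0.34]
```

View pics/g.png

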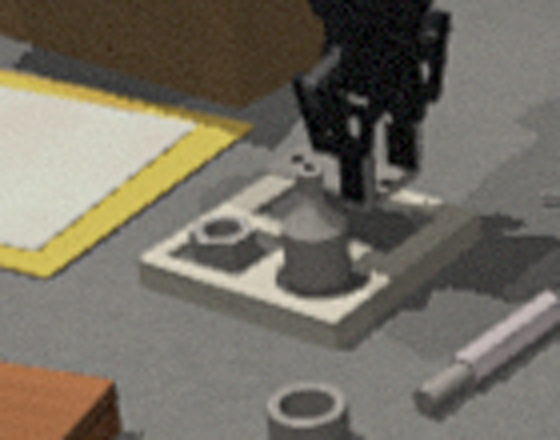

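The plate hangs over the long pocket, clear of the tall nozzle at (315,220). The nut lies flat in the square pocket at (222,240).

Emit:
send_rows(
  jaw=[0,0,0,0,0,0],
  dp=[
    [0,0,0.03],
    [0,0,0.05],
    [0,0,0.065],
    [0,0,0.074],
    [0,0,0.08],
    [0,0,0.08],
  ],
  angular=[
    [0,0,0],
    [0,0,0],
    [0,0,0],
    [0,0,0],
    [0,0,0],
    [0,0,0],
  ],
)

```text
time_s: 29.58
eef_pos: [466.0, -301.1, 15.5]
tcp_rot: [0.0, 0.726, -0.688, -0.0]
wrist_force: [-0.1, -0.2, -0.2]
grip_width: 0.5
grasp_force: 40.8
```

Emit:
send_rows(
  jaw=[0,0,0],
  dp=[
    [0,0,0.005],
    [0,0,0.01],
    [0,0,0.01],
  ],
  angular=[
    [0,0,0],
    [0,0,0],
    [0,0,0],
  ],
)

```text
time_s: 29.95
eef_pos: [465.9, -301.0, 12.5]
tcp_rot: [0.0, 0.726, -0.688, -0.0]
wrist_force: [0.3, -0.2, -1.1]
grip_width: 0.503
grasp_force: 40.8
```

Emit:
send_rows(
  jaw=[0.55,0.55,0.55,0.55,0.55,0.55,0.55,0.55,0.55,0.55],
  dp=[
    [0,0,0],
    [0,0,0],
    [0,0,0],
    [0,0,0],
    [0,0,-0.02],
    [0,0,-0.05],
    [0,0,-0.2],
    [0,0,-0.4],
    [0,0,-0.6],
    [0,0,-0.6],
  ],
  angular=[
    [0,0,0],
    [0,0,0],
    [0,0,0],
    [0,0,0],
    [0,0,0],
    [0,0,0],
    [0,0,0],
    [0,0,0],
    [0,0,0],
    [0,0,0],
  ],
)

```text
time_s: 31.2
eef_pos: [468.3, -302.3, 199.2]
tcp_rot: [-0.002, 0.726, -0.687, 0.006]
wrist_force: [0.7, 0.9, -0.1]
grip_width: 0.551
grasp_force: 0.0
```

```bash
python3 - <<'E'
from h import *
dp([688,-56,150])
R=0
E
```

```text
pos [ 468.3 -302.3  199.2] dp [-0.78  -0.774  0.168] toolx [ 0.055 -0.998  0.005] t 31.2 j [-0.28  0.29 -0.22  0.   -1.05  0.34]
```

Emit:
send_rows(
  jaw=[1,1,1,1,1,1,1,1,1,1],
  dp=[
    [-0.78,-0.774,0],
    [-0.78,-0.774,0],
    [-0.78,-0.774,0],
    [-0.78,-0.774,0],
    [-0.78,-0.774,0],
    [-0.78,-0.774,0.1],
    [-0.78,-0.774,0.25],
    [-0.78,-0.774,0.3],
    [-0.78,-0.774,0.3],
    [-0.78,-0.774,0.3],
  ],
  angular=[
    [0,0,0],
    [0,0,0],
    [0,0,0],
    [0,0,0],
    [0,0,0],
    [0,0,0],
    [0,0,0],
    [0,0,0],
    [0,0,0],
    [0,0,0],
  ],
)

```text
time_s: 32.45
eef_pos: [686.2, -55.3, 104.8]
tcp_rot: [-0.001, 0.726, -0.688, 0.001]
wrist_force: [-0.4, -0.1, 0.6]
grip_width: 0.996
grasp_force: 0.0
```

```bash
python3 - <<'E'
from h import *
dp([688.5,-56,5.5])
T=load("top");S=load("scene")
A=cv2.resize(T["color"][200:300,380:480,::-1],(400,400),interpolation=cv2.INTER_CUBIC)
B=cv2.resize(S["color"][120:220,130:230,::-1],(400,400),interpolation=cv2.INTER_CUBIC)
cv2.imwrite("pics/i.png",np.hstack([A,B]))
E
```

```text
pos [686.2 -55.3 104.8] dp [ 0.003 -0.006  0.331] toolx [ 0.054 -0.999  0.   ] t 32.45 j [ 0.15  0.59  0.02  0.   -1.   -0.1 ]
```

View pics/i.png

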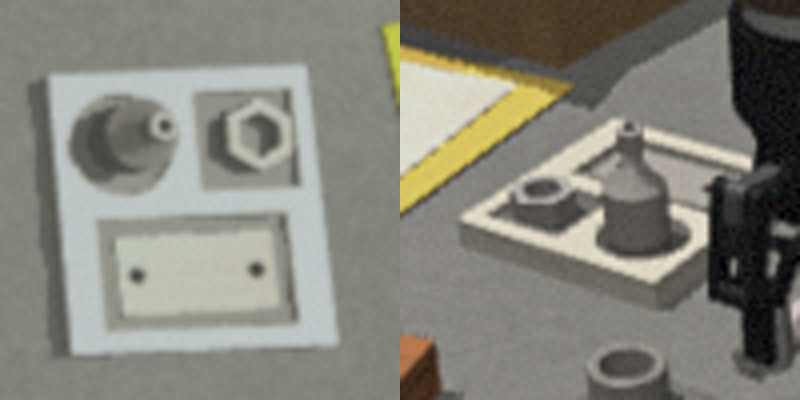

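The plate lies flat in the long pocket with floor visible all round it (crop (198,272)). The nut and tall nozzle are unchanged.

Emit:
send_rows(
  jaw=[1,1,1,1,1,1,1,0,0,0,0,0,0,0],
  dp=[
    [0.003,-0.006,0.1],
    [0.003,-0.006,0.2],
    [0.003,-0.006,0.27],
    [0.003,-0.006,0.31],
    [0.003,-0.006,0.328],
    [0.003,-0.006,0.328],
    [0.003,-0.006,0.328],
    [0.003,-0.006,0.328],
    [0.003,-0.006,0.328],
    [0.003,-0.006,0.328],
    [0.003,-0.006,0.328],
    [0.003,-0.006,0.328],
    [0.003,-0.006,0.328],
    [0.003,-0.006,0.328],
  ],
  angular=[
    [0,0,0],
    [0,0,0],
    [0,0,0],
    [0,0,0],
    [0,0,0],
    [0,0,0],
    [0,0,0],
    [0,0,0],
    [0,0,0],
    [0,0,0],
    [0,0,0],
    [0,0,0],
    [0,0,0],
    [0,0,0],
  ],
  grip_force=60,
)

```text
time_s: 34.3
eef_pos: [687.4, -55.5, 4.8]
tcp_rot: [-0.0, 0.726, -0.688, 0.0]
wrist_force: [-0.2, 0.1, 5.4]
grip_width: 0.445
grasp_force: 60.8
```

Emit:
send_rows(
  jaw=[0,0,0,0,0,0,0,0,0,0,0,0],
  dp=[
    [0,0,-0.08],
    [0,0,-0.25],
    [0,0,-0.3],
    [-0.288,0.532,-0.3],
    [-0.288,0.532,-0.3],
    [-0.288,0.532,-0.3],
    [-0.288,0.532,-0.3],
    [-0.288,0.532,-0.3],
    [-0.288,0.532,-0.2],
    [-0.288,0.532,-0.1],
    [-0.288,0.532,-0.055],
    [-0.288,0.532,-0.055],
  ],
  angular=[
    [0,0,0],
    [0,0,0],
    [0,0,0],
    [0,0,0],
    [0,0,0],
    [0,0,0],
    [0,0,0],
    [0,0,0],
    [0,0,0],
    [0,0,0],
    [0,0,0],
    [0,0,0],
  ],
)

```text
time_s: 35.8
eef_pos: [523.7, 21.7, 20.1]
tcp_rot: [0.0, 0.726, -0.688, -0.0]
wrist_force: [-0.3, 0.1, -1.4]
grip_width: 0.443
grasp_force: 61.0
```

Emit:
send_rows(
  jaw=[0.6,0.6,0.6,0.6,0.6,0.6,0.6,0.6],
  dp=[
    [0,0,0],
    [0,0,0],
    [0,0,0],
    [0,0,-0.05],
    [0,0,-0.2],
    [0,0,-0.35],
    [0,0,-0.35],
    [0,0,-0.35],
  ],
  angular=[
    [0,0,0],
    [0,0,0],
    [0,0,0],
    [0,0,0],
    [0,0,0],
    [0,0,0],
    [0,0,0],
    [0,0,0],
  ],
)

```text
time_s: 36.8
eef_pos: [522.5, 22.0, 126.3]
tcp_rot: [-0.0, 0.726, -0.688, 0.0]
wrist_force: [0.9, -0.5, 0.4]
grip_width: 0.6
grasp_force: 0.0
```

```bash
python3 - <<'E'
from h import *
dp([665.5,-200.5,6])
E
```

```text
pos [522.5  22.  126.3] dp [ 0.767 -0.435  0.401] toolx [ 0.054 -0.999 -0.001] t 36.8 j [ 0.35  0.32 -0.39 -0.   -0.87 -0.3 ]
```

Emit:
send_rows(
  jaw=[1,1,1,1,1,1,1,1,1,1,1],
  dp=[
    [0.767,-0.435,0],
    [0.767,-0.435,0],
    [0.767,-0.435,0],
    [0.767,-0.435,0],
    [0.767,-0.435,0],
    [0.767,-0.435,0],
    [0.767,-0.435,0.1],
    [0.767,-0.435,0.2],
    [0.767,-0.435,0.25],
    [0.767,-0.435,0.25],
    [0.767,-0.435,0.25],
  ],
  angular=[
    [0,0,0],
    [0,0,0],
    [0,0,0],
    [0,0,0],
    [0,0,0],
    [0,0,0],
    [0,0,0],
    [0,0,0],
    [0,0,0],
    [0,0,0],
    [0,0,0],
  ],
)

```text
time_s: 38.17
eef_pos: [666.6, -200.3, 52.2]
tcp_rot: [-0.001, 0.726, -0.687, 0.001]
wrist_force: [0.5, -0.0, 0.7]
grip_width: 1.003
grasp_force: 0.0
```

```bash
python3 - <<'E'
from h import *
dp([665.5,-200.5,5.5])
E
```

```text
pos [ 666.6 -200.3   52.2] dp [0.    0.004 0.156] toolx [ 0.055 -0.998  0.001] t 38.175 j [-0.06  0.65 -0.01  0.   -0.91  0.12]
```

Emit:
send_rows(
  jaw=[1,1,1,1,1,0,0,0,0,0,0,0],
  dp=[
    [0,0,0.06],
    [0,0,0.12],
    [0,0,0.15],
    [0,0,0.154],
    [0,0,0.154],
    [0,0,0.154],
    [0,0,0.154],
    [0,0,0.154],
    [0,0,0.154],
    [0,0,0.154],
    [0,0,0.154],
    [0,0,0.154],
  ],
  angular=[
    [0,0,0],
    [0,0,0],
    [0,0,0],
    [0,0,0],
    [0,0,0],
    [0,0,0],
    [0,0,0],
    [0,0,0],
    [0,0,0],
    [0,0,0],
    [0,0,0],
    [0,0,0],
  ],
)

```text
time_s: 39.67
eef_pos: [666.4, -200.8, 5.5]
tcp_rot: [-0.0, 0.726, -0.688, 0.001]
wrist_force: [-0.9, 0.8, 5.0]
grip_width: 0.496
grasp_force: 61.3
```

Emit:
send_rows(
  jaw=[0,0,0,0,0,0,0,0,0,0,0,0,0],
  dp=[
    [0,0,-0.08],
    [0,0,-0.25],
    [0,0,-0.35],
    [-0.516,0.443,-0.35],
    [-0.516,0.443,-0.35],
    [-0.516,0.443,-0.35],
    [-0.516,0.443,-0.35],
    [-0.516,0.443,-0.35],
    [-0.516,0.443,-0.35],
    [-0.516,0.443,-0.2],
    [-0.516,0.443,-0.1],
    [-0.516,0.443,-0.055],
    [-0.516,0.443,-0.055],
  ],
  angular=[
    [0,0,0],
    [0,0,0],
    [0,0,0],
    [0,0,0],
    [0,0,0],
    [0,0,0],
    [0,0,0],
    [0,0,0],
    [0,0,0],
    [0,0,0],
    [0,0,0],
    [0,0,0],
    [0,0,0],
  ],
)

```text
time_s: 41.3
eef_pos: [525.6, -53.9, 20.8]
tcp_rot: [0.0, 0.726, -0.688, 0.0]
wrist_force: [0.3, 0.1, -0.7]
grip_width: 0.494
grasp_force: 61.4
```

Release, lift, and back away toward −y so the cameras see clearly.

Emit:
send_rows(
  jaw=[0.62,0.62,0.62,0.62,0.62,0.62,0.62,0.62,0.62,0.62,0.62,0.62],
  dp=[
    [0,0,0],
    [0,0,0],
    [0,0,0],
    [0,0,-0.05],
    [0,0,-0.2],
    [0,0,-0.4],
    [0,0,-0.6],
    [0,0.5,-0.7],
    [0,0.5,-0.7],
    [0,0.5,-0.7],
    [0,0.5,-0.7],
    [0,0.5,-0.7],
  ],
  angular=[
    [0,0,0],
    [0,0,0],
    [0,0,0],
    [0,0,0],
    [0,0,0],
    [0,0,0],
    [0,0,0],
    [0,0,0],
    [0,0,0],
    [0,0,0],
    [0,0,0],
    [0,0,0],
  ],
)

```text
time_s: 42.8
eef_pos: [375.5, -61.3, 231.8]
tcp_rot: [-0.001, 0.726, -0.688, 0.001]
wrist_force: [0.5, -0.7, 0.8]
grip_width: 0.616
grasp_force: 0.0
```

```bash
python3 - <<'E'
from h import *
T=load("top");S=load("scene")
A=cv2.resize(T["color"][150:300,180:480,::-1],(800,400),interpolation=cv2.INTER_CUBIC)[:300]
A=cv2.resize(T["color"][195:295,190:470,::-1],(800,286),interpolation=cv2.INTER_CUBIC)
B=cv2.resize(S["color"][140:250,130:430,::-1],(800,293),interpolation=cv2.INTER_CUBIC)
cv2.imwrite("pics/j.png",np.vstack([A,B]))
E
```

```text
(no output)
```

View pics/j.png

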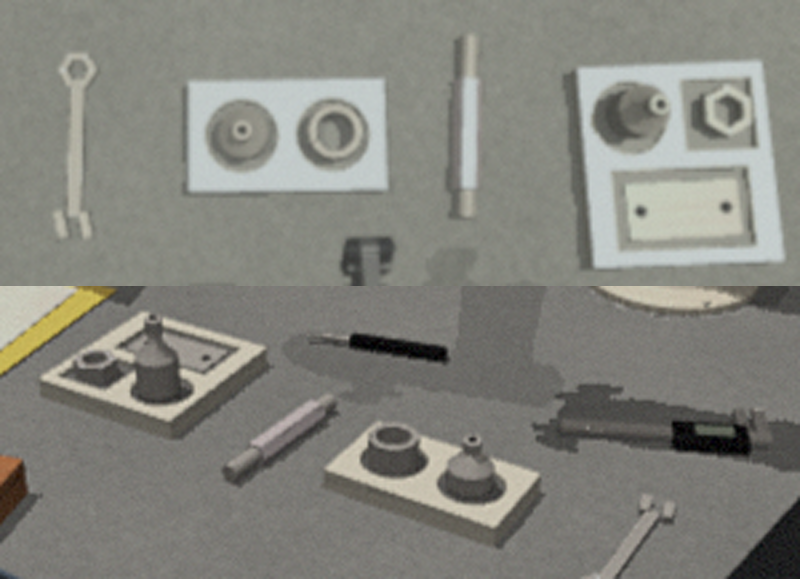

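All five parts sit in their pockets. In kit2 the short nozzle is at (241,132) and the sleeve at (334,132). In kit3 the tall nozzle stem is at (657,104), the nut at (726,110) and the plate at (683,208). The spanner and gauge have not moved.

```bash
python3 -c "
from rig import robot
print(robot.finish_job())"
```

```text
the job is handed in; nothing more can be done
None
```

Both kits are made up and the job is handed in at about 43 s: all five parts are down in their pockets and let go, and the spanner and plug gauge were left where they lay.

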